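# Charge the grinding jar with steel balls

### The job

Using the scoop, scoop grinding balls out of the tub and tip at least four of the six into the steel jar on the balance, without touching the balls with the gripper or shifting the jar off the middle of its pan; no ball may be left lying anywhere but in the jar or the tub. Then lay the scoop back on the rubber mat, right way up, and leave the things around undisturbed.

Things in the scene. Friction and masses are not known exactly. Their poses are not given: they have to be found in the camera images.
- scoop: aluminium hand scoop, 150 g. Open bowl x -38 to +38 mm, 66 wide outside, 61 inside, flat floor 1.5 thick; side walls 28 high to x=2, then 16 high to x=12, none over the nose; back wall 36 high; post at x=-41 up to a straight black handle behind and above the bowl. Origin: centre of the bowl's underside; +x to the open nose, z up
- scoop_grip (a point): grip point in the scoop's handle, at (-60, 0, 81) mm in the scoop's frame, same axes. The handle runs level along x from -102 to -27 mm, is 14 mm wide (y) and 22 mm high (z 70 to 92)
- scoop_lip (a point): middle of the scoop's front edge at its underside, at (38, 0, 0) mm in the scoop's frame, same axes
- tub: white open plastic tub, fixed; inside 220 mm long (x) by 76 wide (y), walls and floor 4 mm thick, rim 50 mm high, all corners square. Origin: centre of its underside; x along its length. The balls start in its +x half
- ball0: bright steel grinding ball, 20 mm in diameter, 33 g, loose in the tub at the start; origin at its centre
- ball1: bright steel grinding ball, 20 mm in diameter, 33 g, loose in the tub at the start; origin at its centre
- ball2: bright steel grinding ball, 20 mm in diameter, 33 g, loose in the tub at the start; origin at its centre
- ball3: bright steel grinding ball, 20 mm in diameter, 33 g, loose in the tub at the start; origin at its centre
- ball4: bright steel grinding ball, 20 mm in diameter, 33 g, loose in the tub at the start; origin at its centre
- ball5: bright steel grinding ball, 20 mm in diameter, 33 g, loose in the tub at the start; origin at its centre
- balance: white compact laboratory balance, 205 mm deep (x) by 150 mm wide (y), casing 40 mm high, fixed, with a display at its -x side and a round steel pan 120 mm in diameter. Origin: centre of its underside
- pan (a point): centre of the top face of the balance's pan, 48 mm above the bench, at (30, 0, 48) mm in the balance's frame
- jar: open steel grinding jar standing on the pan, loose, 500 g, 104 mm outside diameter, wall 4 mm, mouth 96 mm, 56 mm high, inner floor 6 mm up. Origin: centre of its underside, z up to the mouth
- mat: black rubber mat, 190 (x) by 100 (y) by 4 mm thick, fixed on the bench; the scoop lies on it at the start. Origin: centre of its underside
- reagent: bystander: amber glass jar with blue cap, 66 mm in diameter, 130 mm high. Origin: centre of its underside
- beaker: bystander: empty glass beaker, 72 mm in diameter at the rim, 90 mm high. Origin: centre of its underside
- carton: bystander: white paper carton, 50 (x) by 90 (y) by 45 mm high. Origin: centre of its underside

How it is judged:
By the outcome, as a careful person would: the job done as asked, in the order asked, and still so for the second after the job is handed in, with the robot touching nothing.
It also fails if it takes over 70 s, if anything falls off the work surface, if the arm or the gripper's body presses on something with over 40 N, if the wrist force passes 120 N, or if a joint passes its speed limit or range.

### The arm

A 6-joint arm with a two-finger parallel gripper is mounted at the origin on the work surface. World frame = base frame: x ahead of the robot, y to its left, z up, the work surface at z = 0. Lengths are in mm, angles in rad, forces in N, time in s.
With the tool pointing down it reaches from about 325 to 775 mm from the base axis. Payload 5.5 kg.
Tool frame: the origin (TCP) lies between the finger pads; the fingertips stand ctrl.tip_reach ahead of it and the grasp point (between the pads) lies 11 mm behind it (ctrl.tip_reach is the distance from the TCP to the fingertips, in mm); z points along the fingers, y is the line along which they close (so a half turn about z gives the same grasp; the last joint's range is limited). The gripper opens to 85 mm and grips with 20 to 120 N. Pads are 22 mm wide; open, the fingers measure 114 mm over their backs; the gripper's body (76 mm by 85 mm) begins 54 mm behind the grasp point. The pads swing forward as they close: fully open they stand 13 mm farther back than shut.
Start: joints at [-1.377, 0.091, 1.231, -0, 1.82, -0.057], TCP at [148.906, -581.243, 239.275] pointing down, gripper open.
Joint ranges: [-2.87, 2.87], [-0.86, 2.18], [0.17, 2.46], [-1.51, 4.65], [0.06, 2.69], [-2.65, 2.65]. Speed limits (rad/s): [2.57, 2.57, 3.01, 3.14, 3.14, 3.14].

### API

Orientations are given as a rotation vector (axis times angle).
In Python, from bench import ctrl gives the robot as it stands.
- The arm moves only by the tool play_rows, never from a script. Its argument "commands" is a list of rows, each an object with "claw": the finger opening in mm, from 0 to 85.4; "xyz": the shift along the world's x, y, z in mm, a list of three; "twist": the turn about the world's z in rad. A call has 1 to 5 rows; each row is the pose to reach, as a shift and turn from the pose commanded when the call began; what a row does not reach only later rows make up. A row lasts 1/10 s, in which the tool goes at most 50 mm and 8.59 degrees, less where a joint would pass 70% of its speed; a pose out of reach is approached as far as the arm can. A call with a gripper value outside its range is refused whole. The fingers move at their own pace and stop on an object; "squeeze" is the grip in N (left out, the last holds). Time passes only in rows, so rows that repeat a pose let the fingers close. It gives the time, the measured TCP pose, the force, the opening and the grip force at its end, in the units of the state.
- ctrl.sense(): the state, without advancing time (a new reading comes with each control period).
- ctrl.camera(name): name is "scene" or "top" or "wrist"; returns (picture, depth): 480x640x3 uint8, blue, green, red; 480x640 float32, mm along the optical axis (not along the pixel's ray), 0 where there is no reading.
- ctrl.camera_info(name): a dict with "intrinsics" (3x3 intrinsics, pixels), "pose" (4x4, takes a point from camera to world coordinates). Camera axes: x right, y down, z forward; pixel columns grow to the right and rows downward; lengths in mm; the calibration is good to about 2 mm. A picture is of the moment at which its call begins: read the wrist's pose just before it. camera_info takes no time and is no camera call; for the wrist camera it gives the pose at the moment of the call.
- ctrl.hand_in(): hands the job in; it is judged then, once.
The state is a dict: "time_s": time; "qpos": joint angles; "dq": joint speeds; "tau": joint torques, N m; "eef_pos": TCP position; "eef_rot": TCP orientation; "wrist_force": force on the tool from outside, world axes, zero at the start; "ft_torque": the same for the moment, N m; "width": finger opening in mm; "gripper_force": force on a finger pad.
Only numpy, scipy, OpenCV 4.12 (cv2) and the standard library are available. Lean on these libraries where they do the work, as an engineer would, in place of code of your own. Each camera call takes 0.05 s, during which the arm holds its last target. There are 200 camera calls.

## Working session

There is one attempt and no reset: what is moved stays moved. The work goes in short steps, Python scripts to look and compute and a tool call to move; the robot and the scene stay as the last step left them, time stands still between calls to the robot, and variables do not carry over. Pictures are saved under pics/ and viewed, at most 10 in all, crops included, and the job is handed in when it is done.

Besides the shell and the picture viewer there is one more tool, called after "Emit:" as a command line: name --argument value ..., lists and objects as JSON in quotes. play_rows: Moves the arm, as the interface text tells. Its arguments: {"type":"object","properties":{"commands":{"type":"array"},"squeeze":{"type":"number"}},"required":["commands"]}

```bash
mkdir -p pics; ls
cat > h.py <<'E'
from bench import ctrl
import numpy as np, cv2
def shot(n,save):
    info=ctrl.camera_info(n); im,d=ctrl.camera(n)
    cv2.imwrite(f'pics/{save}.png',im); np.savez(f'pics/{save}.npz',im=im,d=d,K=info['intrinsics'],T=info['pose']); return im,d,np.array(info['intrinsics']),np.array(info['pose'])
def cloud(d,K,T):
    v,u=np.mgrid[:480,:640]; p=np.stack([(u-K[0,2])/K[0,0]*d,(v-K[1,2])/K[1,1]*d,d,np.ones_like(d)],-1)
    w=(p@T.T)[...,:3]; w[d<=0]=np.nan; return w
E
python3 - <<'E'
from h import *
print(ctrl.tip_reach, ctrl.sense())
for n in('scene','top'):
    im,d,K,T=shot(n,n+'0'); print(n,K.round(1).tolist(),T.round(3).tolist())
E
```

```text
pics
8.0 {'time_s': 0.0, 'qpos': array([-1.37667679e+00,  9.18823051e-02,  1.23184505e+00,  3.58233390e-05,
        1.81978387e+00, -5.67239300e-02]), 'dq': array([-0.00185696, -0.00126417, -0.00172686, -0.00041193,  0.00069363,
        0.00031592]), 'tau': array([-5.05218122e-04, -4.58731520e+01, -4.18024707e+01,  8.57905405e-06,
        1.15293881e-02,  2.17328380e-05]), 'eef_pos': array([ 148.88042195, -580.97989272,  238.15986264]), 'eef_rot': array([-3.11501234e+00, -3.92765741e-01,  1.52357069e-04]), 'wrist_force': array([ 0.37540248, -0.72113503,  0.03128261]), 'ft_torque': array([-0.07276583,  0.03117979, -0.07037941]), 'gripper_force': 0.0, 'width': 85.41953213476785}
scene [[444.9, 0.0, 316.2], [0.0, 444.9, 246.8], [0.0, 0.0, 1.0]] [[0.812, 0.498, -0.306, 1033.473], [0.584, -0.697, 0.417, -555.259], [-0.006, -0.517, -0.856, 1247.062], [0.0, 0.0, 0.0, 1.0]]
top [[552.1, 0.0, 317.2], [0.0, 552.1, 231.5], [0.0, 0.0, 1.0]] [[-0.002, -0.996, 0.084, 529.649], [-1.0, 0.002, -0.007, 15.889], [0.007, -0.084, -0.996, 1452.714], [0.0, 0.0, 0.0, 1.0]]
```

View pics/top0.png

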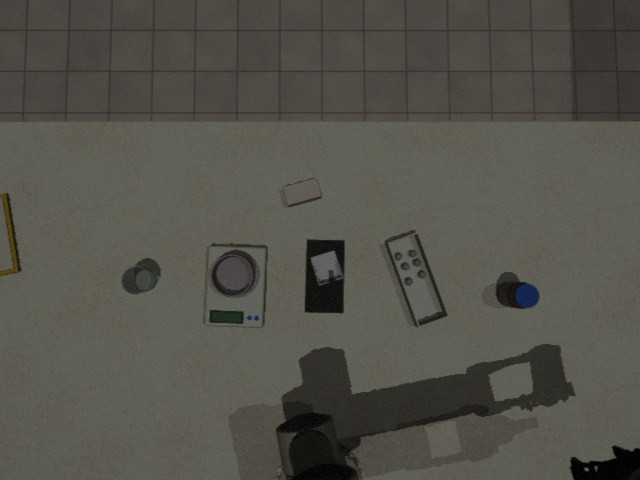

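View pics/scene0.png

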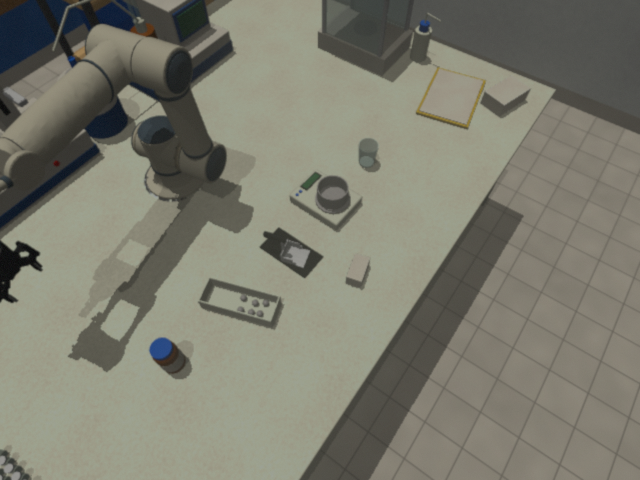

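Top view: balance/jar at ~(235,275), scoop on its mat at ~(325,270), tub at ~(415,278) with six balls in its far (+x) end, ~(398–421, 252–283). Scene view agrees. Next: measure from depth in both views.

```bash
cat > m.py <<'E'
from h import *
def load(s):
    z=np.load(f'pics/{s}.npz'); return z['im'],cloud(z['d'],z['K'],z['T'])
def rect(P): 
    (c,s,a)=cv2.minAreaRect(P.astype(np.float32)); return np.round(c,1),np.round(s,1),round(a,1)
for s in('top0','scene0'):
    im,w=load(s); x,y,z=w[...,0],w[...,1],w[...,2]
    print(s,'bench z',np.nanmedian(z[(x>300)&(x<700)&(abs(y)<400)]))
    def box(x0,x1,y0,y1,z0,z1): return w[(x>x0)&(x<x1)&(y>y0)&(y<y1)&(z>z0)&(z<z1)]
    t=box(280,660,-380,-120,44,58); print('tub rim',rect(t[:,:2]),np.median(t[:,2]),len(t))
    j=box(350,620,100,340,95,112); c,r=cv2.minEnclosingCircle(j[:,:2].astype(np.float32)); print('jar rim',np.round(c,1),round(r,1),np.median(j[:,2]),len(j))
    b=box(300,660,60,340,34,44); print('casing',rect(b[:,:2]),np.median(b[:,2]))
    h=box(300,660,-110,60,85,110); print('handle',len(h),rect(h[:,:2]) if len(h)>3 else '',np.median(h[:,2]) if len(h) else '')
    g=im.max(-1); m=(g<45)&(x>300)&(x<680)&(y>-110)&(y<60)&(z>-4)&(z<12); print('mat',rect(w[m][:,:2]),np.median(z[m]))
    bl=box(280,660,-380,-120,16,28); print('balls',len(bl))
    i=np.array(im)
    cv2.imwrite(f'pics/{s}_crop.png',cv2.resize(im[220:340,190:460] if s=='top0' else im[160:340,190:390],None,fx=2.9,fy=2.9,interpolation=cv2.INTER_CUBIC)*2 if s=='top0' else im)
E
python3 m.py
```

```text
top0 bench z 0.46326119174193536
tub rim (array([ 525.9, -250. ]), array([227.9,  85.6]), 19.5) 49.27592216506582 441
jar rim [537.4 214.9] 52.3 102.8333014421537 250
casing (array([510., 215.]), array([149.7, 204.4]), 87.7) 39.283059549165046
handle 174 (array([495.2, -36.9]), array([74. , 13.8]), 16.7) 94.83886578404463
mat (array([465.9, -10.5]), array([ 98.5, 328.3]), 88.2) 3.2927772587778463
balls 381
scene0 bench z 2.3448395312339017
tub rim (array([ 523.3, -247.6]), array([230. ,  86.8]), 19.1) 50.201516896134876 412
jar rim [535.9 216.9] 53.2 102.84577727735154 197
casing (array([508.7, 215.7]), array([151.8, 207. ]), 86.8) 40.53688368824726
handle 124 (array([493.3, -36.1]), array([75.4, 16.4]), 18.0) 95.59824859434843
mat (array([0., 0.]), array([0., 0.]), 0.0) nan
balls 427
  return _methods._mean(a, axis=axis, dtype=dtype,
  ret = ret.dtype.type(ret / rcount)
```

```bash
cat >> m.py <<'E'
print('----')
for s in('top0','scene0'):
    im,w=load(s); x,y,z=w[...,0],w[...,1],w[...,2]; g=im.max(-1)
    m=(g<45)&(x>432)&(x<680)&(y>-90)&(y<60)&(z>-4)&(z<12); print('mat',rect(w[m][:,:2]) if m.sum()>3 else '')
    m=(x>440)&(x<680)&(y>-110)&(y<60)&(z>14)&(z<45); print('bowl',rect(w[m][:,:2]),m.sum())
    # tall bystanders
    for n,q in dict(beaker=(400,650,380,560,60,95),reagent=(400,650,-620,-420,100,140),carton=(650,850,-60,150,38,52)).items():
        m=(x>q[0])&(x<q[1])&(y>q[2])&(y<q[3])&(z>q[4])&(z<q[5]); print(n,rect(w[m][:,:2]) if m.sum()>3 else '')
    # balls: blob centroids in tub frame
    c,sn=np.cos(.338),np.sin(.338); X=(x-524.5)*c+(y+249)*sn; Y=-(x-524.5)*sn+(y+249)*c
    m=((abs(X)<112)&(abs(Y)<40)&(z>16)&(z<28)).astype(np.uint8); n,l=cv2.connectedComponents(m)
    print([(round(float(np.mean(X[l==k]))),round(float(np.mean(Y[l==k]))),int((l==k).sum())) for k in range(1,n) if (l==k).sum()>12])
E
python3 m.py 2>/dev/null | sed '1,/----/d'
```

```text
mat (array([535.2, -12.7]), array([ 98.3, 189.5]), 88.4)
bowl (array([541.3, -23.1]), array([53.1, 65.8]), 16.8) 67
beaker (array([526.3, 452.9]), array([70.5, 70.5]), 13.2)
reagent (array([ 486.8, -492.3]), array([61.1, 60.7]), 30.3)
carton (array([752.5,  44.8]), array([50.6, 89.9]), 15.6)
[(67, -16, 35), (73, 22, 37), (42, -19, 40), (42, 13, 37), (8, -20, 37), (3, 18, 39), (-65, -39, 17), (-109, -23, 15)]
mat 
bowl (array([544.8, -18.1]), array([65.8, 70.4]), 18.3) 156
beaker (array([523.7, 457.4]), array([67.3, 76.9]), 30.7)
reagent (array([ 486.6, -492. ]), array([61. , 59.6]), 48.0)
carton (array([750.3,  46.6]), array([49.8, 91.9]), 15.3)
[(-111, 5, 28), (1, 20, 27), (42, 15, 33), (72, 23, 29), (7, -18, 30), (40, -17, 28), (66, -15, 33)]
```

Emit:
play_rows --commands '[{"claw":85,"xyz":[27,42,0],"twist":0.05},{"claw":85,"xyz":[54,84,0],"twist":0.05},{"claw":85,"xyz":[81,126,0],"twist":0.05},{"claw":85,"xyz":[108,168,0],"twist":0.05},{"claw":85,"xyz":[117,182,0],"twist":0.05}]' --squeeze 100

```text
time_s: 0.6
eef_pos: [267.7, -396.0, 239.4]
eef_rot: [-3.105, -0.476, -0.002]
wrist_force: [0.1, -0.7, 0.2]
width: 85.0
gripper_force: 0.0
```

Emit:
play_rows --commands '[{"claw":85,"xyz":[27,42,0],"twist":0},{"claw":85,"xyz":[54,84,0],"twist":0},{"claw":85,"xyz":[81,126,-10],"twist":0},{"claw":85,"xyz":[108,168,-20],"twist":0},{"claw":85,"xyz":[117,182,-20],"twist":0}]'

```text
time_s: 1.1
eef_pos: [383.9, -213.6, 217.5]
eef_rot: [-3.103, -0.476, 0.002]
wrist_force: [-0.5, -0.1, -0.5]
width: 85.0
gripper_force: 0.0
```

Emit:
play_rows --commands '[{"claw":85,"xyz":[27,42,0],"twist":0},{"claw":85,"xyz":[54,84,-10],"twist":0},{"claw":85,"xyz":[81,126,-20],"twist":0},{"claw":85,"xyz":[108,168,-30],"twist":0},{"claw":85,"xyz":[116,182,-30],"twist":0}]'

```text
time_s: 1.6
eef_pos: [499.4, -31.5, 186.7]
eef_rot: [-3.103, -0.476, 0.005]
wrist_force: [-0.8, 0.3, 0.4]
width: 84.8
gripper_force: 0.0
```

Emit:
play_rows --commands '[{"claw":85,"xyz":[0,0,-40],"twist":0},{"claw":80,"xyz":[0,0,-80],"twist":0},{"claw":60,"xyz":[0,0,-105],"twist":0},{"claw":50,"xyz":[0,0,-115],"twist":0},{"claw":50,"xyz":[0,0,-115],"twist":0}]'

```text
time_s: 2.1
eef_pos: [497.9, -35.1, 72.6]
eef_rot: [-3.105, -0.47, 0.005]
wrist_force: [0.5, -0.3, -0.3]
width: 49.7
gripper_force: 0.0
```

Run:
```python
from h import *
s=ctrl.sense(); print(s['eef_pos'],s['width'])
im,d,K,T=shot('wrist','w1'); print(T.round(3).tolist())
```

```text
[497.85191646 -35.1344864   72.62067976] 49.706487454119674
[[0.297, -0.901, -0.315, 577.954], [-0.955, -0.281, -0.097, -10.448], [-0.001, 0.33, -0.944, 206.33], [0.0, 0.0, 0.0, 1.0]]
```

View pics/w1.png

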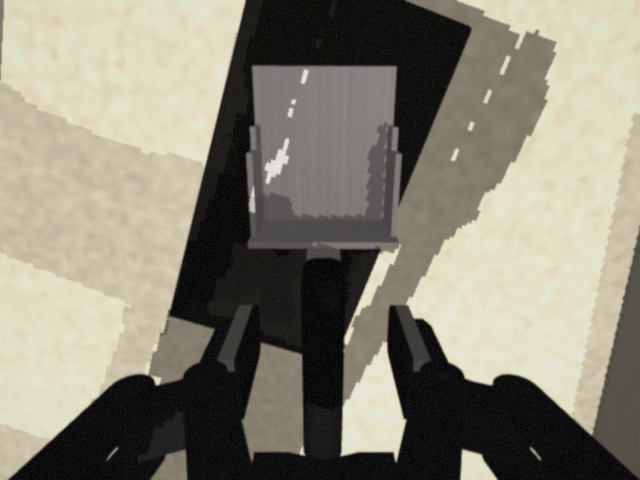

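The wrist view shows the handle (col ~322) centred between the pads and the bowl straight ahead. Closing and lifting a little.

Emit:
play_rows --commands '[{"claw":0,"xyz":[0,0,0],"twist":0},{"claw":0,"xyz":[0,0,0],"twist":0},{"claw":0,"xyz":[0,0,0],"twist":0},{"claw":0,"xyz":[0,0,0],"twist":0},{"claw":0,"xyz":[0,0,0],"twist":0}]' --squeeze 110

```text
time_s: 2.65
eef_pos: [499.8, -35.4, 76.2]
eef_rot: [3.105, 0.47, 0.005]
wrist_force: [-1.3, 0.3, 6.2]
width: 12.5
gripper_force: 107.9
```

Emit:
play_rows --commands '[{"claw":0,"xyz":[0,0,10],"twist":0},{"claw":0,"xyz":[0,0,30],"twist":0},{"claw":0,"xyz":[0,0,60],"twist":0},{"claw":0,"xyz":[0,0,70],"twist":0},{"claw":0,"xyz":[0,0,70],"twist":0}]'

```text
time_s: 3.15
eef_pos: [499.9, -35.4, 146.4]
eef_rot: [3.105, 0.47, 0.006]
wrist_force: [-0.5, -0.1, -1.7]
width: 12.3
gripper_force: 107.4
```

```bash
cat >> h.py <<'E'
def scoop(save):
    """fit scoop floor plane in the tool-yaw frame: pitch (nose up +), bowl pose rel. TCP"""
    s=ctrl.sense(); p=s['eef_pos']; r=s['eef_rot']; yaw=2*np.arctan2(-r[1],-r[0])
    im,d,K,T=shot('wrist',save); w=cloud(d,K,T)-p
    c,sn=np.cos(yaw),np.sin(yaw); X=w[...,0]*c+w[...,1]*sn; Y=-w[...,0]*sn+w[...,1]*c; Z=w[...,2]
    m=np.zeros(Z.shape,bool); m[60:225,255:395]=1; m&=np.isfinite(Z)&(abs(Y)<26)&(X>30)&(X<110)&(Z<-40)
    x,z=X[m],Z[m]
    if m.sum()>50:
        for _ in range(4):
            k=np.polyfit(x,z,1); e=z-np.polyval(k,x); q=abs(e-np.median(e))<2.5; x,z=x[q],z[q]
        print('n',len(x),'pitch deg',np.degrees(np.arctan(k[0])).round(2),'x range',x.min().round(1),x.max().round(1),'floor z at x=60:',np.polyval(k,60).round(1))
    print('tcp',p.round(1),'yaw deg',np.degrees(yaw).round(2),'w',s['width'],'F',s['gripper_force'],s['wrist_force'])
    return X,Y,Z
E
python3 -c "
from h import *
scoop('w2')"
```

```text
n 2493 pitch deg -4.18 x range 53.7 71.2 floor z at x=60: -71.1
tcp [499.9 -35.4 146.4] yaw deg -342.77 w 12.34704884710822 F 107.37136602401733 [-0.47190705 -0.09767313 -1.67412776]
```

```bash
cat > prof.py <<'E'
from h import *
def prof(s,p,yaw):
    z=np.load(f'pics/{s}.npz'); w=cloud(z['d'],z['K'],z['T'])-p; c,sn=np.cos(yaw),np.sin(yaw); X=w[...,0]*c+w[...,1]*sn; Y=-w[...,0]*sn+w[...,1]*c; Z=w[...,2]
    print(s,[(v,X[v,322].round(1),Z[v,322].round(1)) for v in range(50,270,10)])
prof('w1',np.array([497.9,-35.1,72.6]),np.radians(17.2)); prof('w2',np.array([499.9,-35.4,146.4]),np.radians(17.2))
E
python3 prof.py
```

```text
w1 [(50, np.float64(103.4), np.float64(-68.9)), (60, np.float64(99.3), np.float64(-70.2)), (70, np.float64(94.9), np.float64(-68.2)), (80, np.float64(90.6), np.float64(-67.1)), (90, np.float64(86.3), np.float64(-67.7)), (100, np.float64(81.9), np.float64(-68.3)), (110, np.float64(77.4), np.float64(-67.8)), (120, np.float64(72.9), np.float64(-66.6)), (130, np.float64(68.2), np.float64(-68.4)), (140, np.float64(63.5), np.float64(-68.4)), (150, np.float64(58.8), np.float64(-68.0)), (160, np.float64(53.9), np.float64(-68.1)), (170, np.float64(49.2), np.float64(-66.9)), (180, np.float64(44.1), np.float64(-67.7)), (190, np.float64(39.3), np.float64(-66.6)), (200, np.float64(33.7), np.float64(-68.3)), (210, np.float64(28.9), np.float64(-66.7)), (220, np.float64(23.6), np.float64(-66.6)), (230, np.float64(23.6), np.float64(-50.2)), (240, np.float64(23.5), np.float64(-36.2)), (250, np.float64(20.9), np.float64(-30.7)), (260, np.float64(31.6), np.float64(6.8))]
w2 [(50, np.float64(111.5), np.float64(-142.2)), (60, np.float64(105.8), np.float64(-142.0)), (70, np.float64(100.0), np.float64(-142.3)), (80, np.float64(91.2), np.float64(-69.8)), (90, np.float64(86.9), np.float64(-71.0)), (100, np.float64(82.4), np.float64(-71.4)), (110, np.float64(77.8), np.float64(-71.3)), (120, np.float64(73.2), np.float64(-71.0)), (130, np.float64(68.5), np.float64(-70.8)), (140, np.float64(63.7), np.float64(-71.7)), (150, np.float64(58.9), np.float64(-70.8)), (160, np.float64(53.9), np.float64(-71.2)), (170, np.float64(48.7), np.float64(-72.6)), (180, np.float64(43.9), np.float64(-70.9)), (190, np.float64(38.8), np.float64(-70.9)), (200, np.float64(33.5), np.float64(-71.1)), (210, np.float64(28.0), np.float64(-71.6)), (220, np.float64(22.7), np.float64(-71.2)), (230, np.float64(21.7), np.float64(-57.2)), (240, np.float64(21.5), np.float64(-42.6)), (250, np.float64(18.5), np.float64(-37.6)), (260, np.float64(29.5), np.float64(1.6))]
```

View pics/w2.png

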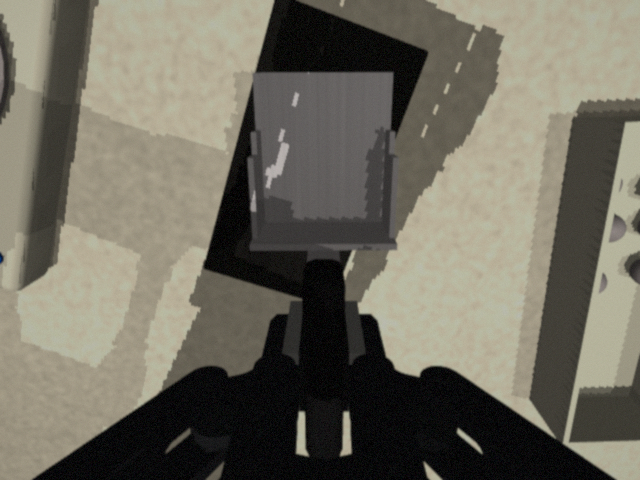

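Emit:
play_rows --commands '[{"claw":0,"xyz":[0,0,0],"twist":0},{"claw":0,"xyz":[0,0,0],"twist":0},{"claw":0,"xyz":[0,0,0],"twist":0}]' --squeeze 20

```text
time_s: 3.5
eef_pos: [498.4, -35.2, 142.9]
eef_rot: [-3.105, -0.471, 0.003]
wrist_force: [0.6, 0.3, -2.0]
width: 11.9
gripper_force: 107.4
```

```bash
cat > prof.py <<'E'
from h import *
import sys
def prof(s,col=322):
    st=ctrl.sense(); p=st['eef_pos']; r=st['eef_rot']*np.sign(-st['eef_rot'][0]); yaw=2*np.arctan2(-r[1],-r[0])
    im,d,K,T=shot('wrist',s); w=cloud(d,K,T)-p; c,sn=np.cos(yaw),np.sin(yaw); X=w[...,0]*c+w[...,1]*sn; Y=-w[...,0]*sn+w[...,1]*c; Z=w[...,2]
    yaw=(yaw+np.pi)%(2*np.pi)-np.pi
    print('tcp',p.round(1),'yaw',round(yaw,4),'F',st['gripper_force'],st['wrist_force'].round(1))
    print([(v,float(X[v,col].round(1)),float(Z[v,col].round(1))) for v in range(20,270,15)])
    return im,X,Y,Z
if __name__=='__main__': prof(sys.argv[1])
E
python3 prof.py w3
```

```text
tcp [498.4 -35.2 142.9] yaw 0.3008 F 107.3689591884613 [ 0.6  0.3 -2. ]
[(20, 126.8, -139.8), (35, 118.7, -139.8), (50, 110.5, -140.6), (65, 101.9, -139.4), (80, 90.9, -73.1), (95, 84.2, -72.8), (110, 77.4, -71.6), (125, 70.4, -71.7), (140, 63.4, -70.7), (155, 56.0, -71.9), (170, 48.5, -71.9), (185, 40.9, -71.5), (200, 33.1, -71.0), (215, 25.1, -71.0), (230, 21.2, -57.8), (245, 21.3, -36.1), (260, 29.3, 1.1)]
```

Emit:
play_rows --commands '[{"claw":2,"xyz":[0,0,0],"twist":0},{"claw":2,"xyz":[0,0,0],"twist":0},{"claw":2,"xyz":[0,0,0],"twist":0}]' --squeeze 20

```text
time_s: 3.85
eef_pos: [498.9, -35.3, 144.3]
eef_rot: [-3.106, -0.471, 0.0]
wrist_force: [-0.0, -0.0, -1.8]
width: 12.0
gripper_force: 107.4
```

```bash
python3 prof.py w4
```

```text
tcp [498.9 -35.3 144.3] yaw 0.3008 F 107.36969947814941 [-0.  -0.  -1.8]
[(20, 127.4, -141.1), (35, 119.2, -141.2), (50, 110.9, -141.7), (65, 102.2, -139.5), (80, 91.0, -71.6), (95, 84.4, -71.8), (110, 77.5, -72.1), (125, 70.6, -71.9), (140, 63.5, -71.0), (155, 56.2, -70.8), (170, 48.7, -71.4), (185, 40.9, -72.1), (200, 33.1, -71.7), (215, 25.1, -71.5), (230, 21.7, -56.6), (245, 20.7, -37.6), (260, 30.0, 2.8)]
```

Emit:
play_rows --commands '[{"claw":2,"xyz":[0,0,-30],"twist":0},{"claw":2,"xyz":[0,0,-60],"twist":0},{"claw":2,"xyz":[0,0,-68],"twist":0},{"claw":20,"xyz":[0,0,-68],"twist":0},{"claw":20,"xyz":[0,0,-68],"twist":0}]' --squeeze 20

```text
time_s: 4.4
eef_pos: [499.2, -35.3, 77.0]
eef_rot: [3.106, 0.471, 0.002]
wrist_force: [-0.1, 1.2, 0.1]
width: 19.9
gripper_force: 0.0
```

Emit:
play_rows --commands '[{"claw":0,"xyz":[0,0,0],"twist":0},{"claw":0,"xyz":[0,0,0],"twist":0},{"claw":0,"xyz":[0,0,0],"twist":0},{"claw":0,"xyz":[0,0,10],"twist":0},{"claw":0,"xyz":[0,0,20],"twist":0}]' --squeeze 20

```text
time_s: 4.9
eef_pos: [498.6, -35.3, 96.4]
eef_rot: [-3.106, -0.471, 0.002]
wrist_force: [0.7, -1.1, -1.5]
width: 13.7
gripper_force: 26.0
```

Emit:
play_rows --commands '[{"claw":0,"xyz":[0,0,20],"twist":0},{"claw":0,"xyz":[0,0,30],"twist":0},{"claw":0,"xyz":[0,0,30],"twist":0}]'

```text
time_s: 5.2
eef_pos: [500.1, -35.4, 128.8]
eef_rot: [3.105, 0.47, 0.006]
wrist_force: [-0.5, -0.2, -0.3]
width: 13.5
gripper_force: 26.1
```

```bash
python3 prof.py w5
```

```text
tcp [500.1 -35.4 128.8] yaw 0.3008 F 26.084156334400177 [-0.5 -0.2 -0.3]
[(20, 125.4, -125.5), (35, 117.5, -124.1), (50, 109.9, -126.3), (65, 101.8, -125.8), (80, 91.3, -71.3), (95, 84.6, -72.5), (110, 77.8, -71.1), (125, 70.8, -72.1), (140, 63.7, -71.6), (155, 56.4, -71.5), (170, 48.9, -71.7), (185, 41.1, -72.2), (200, 33.1, -72.6), (215, 25.2, -71.8), (230, 20.7, -60.3), (245, 20.4, -38.9), (260, 17.2, -28.8)]
```

Emit:
play_rows --commands '[{"claw":0,"xyz":[0,0,26],"twist":0},{"claw":0,"xyz":[-8,-23,27],"twist":0},{"claw":0,"xyz":[-21,-60,27],"twist":0.02},{"claw":0,"xyz":[-34,-100,27],"twist":0.036},{"claw":0,"xyz":[-48,-140,27],"twist":0.036}]'

```text
time_s: 5.75
eef_pos: [450.0, -176.2, 152.1]
eef_rot: [-3.096, -0.529, 0.002]
wrist_force: [0.7, -0.4, -1.5]
width: 13.4
gripper_force: 26.0
```

Emit:
play_rows --commands '[{"claw":0,"xyz":[-13,-38,0],"twist":0},{"claw":0,"xyz":[-25,-72,0],"twist":0},{"claw":0,"xyz":[-35,-100,0],"twist":0},{"claw":0,"xyz":[-39,-113,0],"twist":0},{"claw":0,"xyz":[-39,-113,0],"twist":0}]'

```text
time_s: 6.25
eef_pos: [411.1, -289.2, 152.2]
eef_rot: [-3.097, -0.522, 0.002]
wrist_force: [-0.1, -0.2, -1.6]
width: 13.7
gripper_force: 26.0
```

```bash
cat > tub.py <<'E'
from prof import *
im,X,Y,Z=prof(sys.argv[1]); p=ctrl.sense()['eef_pos']; Zw=Z+p[2]
m=(Zw>44)&(Zw<56)&(X>-60)&(X<260)&(abs(Y)<70)&(abs(Y)>30)
for n,q in(('left',m&(Y>0)),('right',m&(Y<0))):
    x,y=X[q],Y[q]; k=np.polyfit(x,y,1)
    for _ in range(3):
        e=y-np.polyval(k,x); g=abs(e)<4; x,y=x[g],y[g]; k=np.polyfit(x,y,1)
    print(n,len(x),k.round(4),'at 60:',np.polyval(k,60).round(1),x.min().round(),x.max().round())
q=(Zw>46)&(Zw<54)&(X>100)&(abs(Y)<30); print('end wall x',np.percentile(X[q],[5,50,95]).round(1) if q.any() else None)
q=np.isfinite(Z)&(Z>-74)&(Z<-50)&(abs(Y)<45)&(X>25)&(X<60); print('scoop y',np.percentile(Y[q],[1,99]).round(1))
E
python3 tub.py w6
```

```text
tcp [ 411.1 -289.2  152.2] yaw 0.3342 F 26.032457649707794 [-0.1 -0.2 -1.6]
[(20, 128.5, -149.4), (35, 119.9, -147.5), (50, 111.5, -148.5), (65, 102.6, -147.8), (80, 91.0, -71.7), (95, 84.3, -71.8), (110, 77.5, -71.2), (125, 70.5, -72.1), (140, 63.2, -73.7), (155, 56.2, -70.7), (170, 48.6, -71.2), (185, 41.0, -71.2), (200, 32.8, -72.6), (215, nan, nan), (230, 20.0, -61.6), (245, 20.0, -39.4), (260, 16.9, -29.1)]
left 1176 [-9.30000e-03  4.14276e+01] at 60: 40.9 50.0 131.0
right 1192 [ 1.69000e-02 -4.08118e+01] at 60: -39.8 51.0 131.0
end wall x None
scoop y [-30.3  31. ]
```

View pics/w6.png

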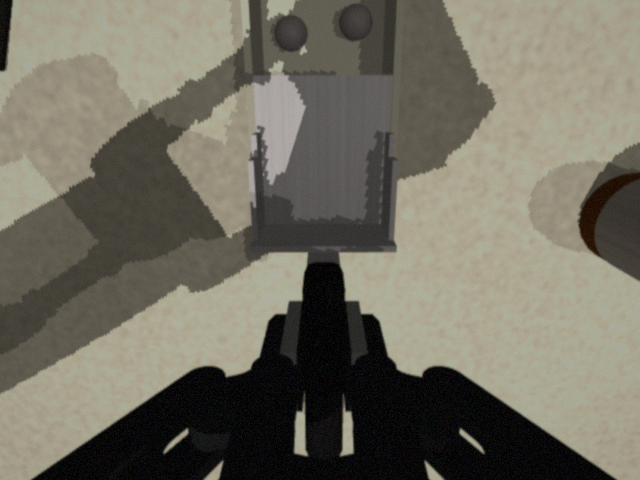

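Emit:
play_rows --commands '[{"claw":0,"xyz":[3,1,-15],"twist":0},{"claw":0,"xyz":[3,1,-40],"twist":0},{"claw":0,"xyz":[3,1,-62],"twist":0},{"claw":0,"xyz":[3,1,-72],"twist":0},{"claw":0,"xyz":[3,1,-75],"twist":0}]'

```text
time_s: 6.8
eef_pos: [414.9, -285.7, 76.9]
eef_rot: [-3.095, -0.529, 0.002]
wrist_force: [-0.2, 0.5, -0.8]
width: 13.3
gripper_force: 26.0
```

Emit:
play_rows --commands '[{"claw":0,"xyz":[0,0,-1],"twist":0},{"claw":0,"xyz":[0,0,-2],"twist":0}]'

```text
time_s: 7.0
eef_pos: [415.5, -287.2, 76.9]
eef_rot: [3.096, 0.527, 0.002]
wrist_force: [-0.1, 1.2, -1.8]
width: 13.4
gripper_force: 26.0
```

```bash
python3 tub.py w7; python3 -c "
from h import *
print(ctrl.sense()['wrist_force'],ctrl.sense()['ft_torque'])"
```

```text
tcp [ 415.5 -287.2   76.9] yaw 0.3374 F 26.046996116638184 [-0.1  1.2 -1.8]
[(20, 116.5, -73.1), (35, 110.4, -73.5), (50, 104.1, -73.0), (65, 97.8, -74.1), (80, 91.1, -71.9), (95, 84.4, -71.6), (110, 77.6, -71.7), (125, 70.6, -71.4), (140, 63.4, -72.3), (155, 56.2, -71.1), (170, 48.8, -71.0), (185, 41.0, -71.6), (200, 32.8, -72.9), (215, 24.9, -72.3), (230, 20.4, -60.6), (245, 20.0, -39.7), (260, 17.5, -27.9)]
left 4008 [4.80000e-03 3.90486e+01] at 60: 39.3 -1.0 116.0
right 4022 [-1.10000e-03 -3.95482e+01] at 60: -39.6 -1.0 117.0
end wall x None
scoop y [-38.3  38. ]
[ 0.09529032 -0.04836135 -1.83780239] [-0.02388902  0.02388475  0.01047545]
```

Emit:
play_rows --commands '[{"claw":0,"xyz":[9.4,3.3,-0.8],"twist":0},{"claw":0,"xyz":[23.6,8.3,-0.8],"twist":0},{"claw":0,"xyz":[40.6,14.2,-0.8],"twist":0},{"claw":0,"xyz":[57.6,20.2,-0.8],"twist":0},{"claw":0,"xyz":[74.6,26.1,-0.8],"twist":0}]'

```text
time_s: 7.55
eef_pos: [491.2, -261.1, 76.8]
eef_rot: [3.096, 0.526, 0.001]
wrist_force: [-3.8, -1.7, 5.5]
width: 13.5
gripper_force: 27.1
```

Emit:
play_rows --commands '[{"claw":0,"xyz":[11.3,4,0],"twist":0},{"claw":0,"xyz":[20.8,7.3,0],"twist":0},{"claw":0,"xyz":[29.3,10.2,0],"twist":0},{"claw":0,"xyz":[35,12.3,0],"twist":0}]'

```text
time_s: 7.95
eef_pos: [525.9, -248.8, 76.8]
eef_rot: [3.096, 0.527, 0.001]
wrist_force: [-5.5, -1.7, 6.4]
width: 13.5
gripper_force: 27.2
```

```bash
python3 tub.py w8; python3 -c "
from h import *
print(ctrl.sense()['wrist_force'],ctrl.sense()['ft_torque'])"
```

```text
tcp [ 525.9 -248.8   76.8] yaw 0.3371 F 27.243483066558838 [-5.5 -1.7  6.4]
[(20, 109.3, -28.1), (35, 107.1, -47.9), (50, 102.6, -58.0), (65, 96.5, -55.7), (80, 90.6, -60.0), (95, 84.3, -53.7), (110, 78.1, -54.1), (125, 70.6, -71.4), (140, 63.4, -71.6), (155, 56.1, -72.0), (170, 48.5, -72.7), (185, 41.0, -71.4), (200, 32.8, -73.0), (215, 25.2, -71.3), (230, 19.9, -62.1), (245, 20.5, -38.4), (260, 17.4, -28.0)]
left 4686 [3.00000e-04 3.97146e+01] at 60: 39.7 -42.0 111.0
right 4695 [ 3.60000e-03 -3.94001e+01] at 60: -39.2 -42.0 111.0
end wall x [107.  108.7 110.7]
scoop y [-37.9  38.3]
[-2.17541384 -0.76858432  5.78141491] [-0.16752811  0.42681445  0.03846342]
```

View pics/w8.png

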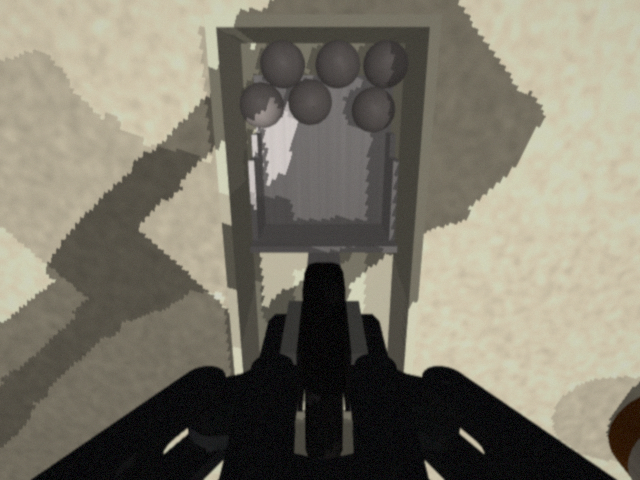

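Six balls lie ahead of/in the nose: back row at row ~63, next row ~103 (cols 262, 310, 373); the end wall is still ~10 mm from the lip. Pushing on slowly.

Emit:
play_rows --commands '[{"claw":0,"xyz":[2,0.7,0],"twist":0},{"claw":0,"xyz":[3.8,1.3,0],"twist":0},{"claw":0,"xyz":[5.6,2,0],"twist":0},{"claw":0,"xyz":[7.4,2.6,0],"twist":0},{"claw":0,"xyz":[8,2.8,0],"twist":0}]'

```text
time_s: 8.5
eef_pos: [533.4, -246.2, 76.8]
eef_rot: [3.096, 0.526, 0.001]
wrist_force: [-4.3, -2.6, 6.3]
width: 13.9
gripper_force: 27.1
```

```bash
cat > balls.py <<'E'
from tub import *
sm=cv2.medianBlur(cv2.cvtColor(im,cv2.COLOR_BGR2GRAY),3)
c=cv2.HoughCircles(sm,cv2.HOUGH_GRADIENT,1,28,param1=60,param2=13,minRadius=17,maxRadius=26)
for a in ([] if c is None else c[0]):
    u,v=int(a[0]),int(a[1]); z=Z[max(v-4,0):v+5,u-4:u+5]; print('ball px',u,v,'r',int(a[2]),'X,Y,Ztop',np.nanmedian(X[max(v-4,0):v+5,u-4:u+5]).round(0),np.nanmedian(Y[max(v-4,0):v+5,u-4:u+5]).round(0),np.nanmedian(z).round(0))
st=ctrl.sense(); print(st['wrist_force'].round(1),st['ft_torque'].round(2),st['time_s'])
E
python3 balls.py w9
```

```text
tcp [ 533.4 -246.2   76.8] yaw 0.3367 F 27.123919129371643 [-4.3 -2.6  6.3]
[(20, 117.2, -77.3), (35, 110.9, -77.3), (50, 99.4, -25.9), (65, 97.7, -73.7), (80, 90.4, -55.6), (95, 84.3, -58.7), (110, 78.0, -54.2), (125, 71.8, -51.5), (140, 65.1, -54.9), (155, 56.1, -71.5), (170, 48.6, -71.7), (185, 40.8, -72.6), (200, 33.3, -71.0), (215, 24.7, -73.0), (230, 19.9, -62.0), (245, 20.4, -38.6), (260, 17.4, -28.1)]
left 4328 [6.00000e-04 3.97309e+01] at 60: 39.8 -43.0 103.0
right 4312 [ 3.80000e-03 -3.93577e+01] at 60: -39.1 -43.0 103.0
end wall x [100.2 101.5 102.8]
scoop y [-37.9  38.4]
ball px 367 126 r 22 X,Y,Ztop 71.0 -19.0 -52.0
ball px 340 82 r 23 X,Y,Ztop 90.0 -7.0 -52.0
ball px 316 123 r 22 X,Y,Ztop 73.0 3.0 -52.0
ball px 381 81 r 25 X,Y,Ztop 90.0 -25.0 -53.0
ball px 260 109 r 21 X,Y,Ztop 78.0 28.0 -52.0
ball px 297 81 r 24 X,Y,Ztop 90.0 11.0 -52.0
[-3.9 -1.8  6.3] [-0.12  0.73  0.02] 8.55
```

Emit:
play_rows --commands '[{"claw":0,"xyz":[0,0,-1],"twist":0},{"claw":0,"xyz":[-2.1,-0.7,-1.8],"twist":0},{"claw":0,"xyz":[-4.2,-1.5,-2.5],"twist":0},{"claw":0,"xyz":[-6.2,-2.2,-3.2],"twist":0},{"claw":0,"xyz":[-8.2,-2.9,-3.9],"twist":0}]'

```text
time_s: 9.05
eef_pos: [527.8, -248.3, 74.8]
eef_rot: [3.095, 0.528, 0.012]
wrist_force: [2.3, 2.4, 8.8]
width: 13.5
gripper_force: 27.8
```

```bash
python3 balls.py w10
```

```text
tcp [ 527.8 -248.3   74.8] yaw 0.3378 F 27.825023531913757 [2.3 2.4 8.8]
[(20, 117.5, -75.4), (35, 105.0, -29.6), (50, 104.5, -71.1), (65, 96.4, -49.3), (80, 90.6, -50.3), (95, 84.6, -51.0), (110, 78.6, -47.1), (125, 72.3, -48.6), (140, 64.3, -67.3), (155, 57.1, -67.6), (170, 49.5, -69.3), (185, 42.1, -68.1), (200, 34.3, -68.7), (215, 25.9, -70.2), (230, 24.7, -48.2), (245, 21.7, -35.4), (260, 20.0, -21.9)]
left 4650 [-7.00000e-04  3.98727e+01] at 60: 39.8 -40.0 109.0
right 4648 [ 2.90000e-03 -3.92483e+01] at 60: -39.1 -41.0 109.0
end wall x [105.  106.8 108.8]
scoop y [-37.8  38.5]
ball px 258 100 r 23 X,Y,Ztop 83.0 27.0 -46.0
ball px 370 117 r 24 X,Y,Ztop 76.0 -20.0 -47.0
ball px 341 73 r 24 X,Y,Ztop 93.0 -7.0 -45.0
ball px 315 113 r 24 X,Y,Ztop 77.0 4.0 -47.0
ball px 388 72 r 24 X,Y,Ztop 94.0 -27.0 -45.0
ball px 295 70 r 25 X,Y,Ztop 94.0 12.0 -45.0
ball px 323 438 r 19 X,Y,Ztop -35.0 0.0 17.0
ball px 576 421 r 25 X,Y,Ztop -112.0 -163.0 -75.0
[0.6 1.7 8.9] [ 0.54 -0.43 -0.  ] 9.1
```

Emit:
play_rows --commands '[{"claw":0,"xyz":[-2.1,-0.7,-0.9],"twist":0},{"claw":0,"xyz":[-4.2,-1.5,-1.8],"twist":0},{"claw":0,"xyz":[-6.2,-2.2,-2.8],"twist":0},{"claw":0,"xyz":[-8.2,-2.9,-3.8],"twist":0},{"claw":0,"xyz":[-10.2,-3.6,-4.8],"twist":0}]'

```text
time_s: 9.6
eef_pos: [517.2, -252.1, 69.8]
eef_rot: [3.095, 0.528, 0.01]
wrist_force: [0.3, 2.1, 8.7]
width: 13.4
gripper_force: 28.8
```

```bash
python3 balls.py w11
```

```text
tcp [ 517.2 -252.1   69.8] yaw 0.3377 F 28.815169036388397 [0.3 2.1 8.7]
[(20, 115.9, -65.9), (35, 107.7, -50.0), (50, 102.2, -50.4), (65, 96.6, -53.1), (80, 90.7, -53.0), (95, 84.6, -54.9), (110, 78.3, -56.5), (125, 72.6, -43.1), (140, 66.3, -44.9), (155, 59.8, -45.6), (170, 52.6, -49.4), (185, 46.6, -45.6), (200, 39.8, -45.2), (215, 33.1, -43.9), (230, 30.1, -30.9), (245, 25.4, -25.0), (260, 23.9, -12.2)]
left 5091 [1.4000e-03 3.9862e+01] at 60: 39.9 -38.0 115.0
right 5058 [ 1.20000e-03 -3.91828e+01] at 60: -39.1 -38.0 115.0
end wall x None
scoop y [-37.7  38.6]
ball px 302 129 r 23 X,Y,Ztop 71.0 9.0 -38.0
ball px 252 78 r 25 X,Y,Ztop 91.0 27.0 -34.0
ball px 388 80 r 25 X,Y,Ztop 90.0 -25.0 -34.0
ball px 365 185 r 20 X,Y,Ztop 47.0 -18.0 -43.0
ball px 313 184 r 22 X,Y,Ztop 47.0 4.0 -43.0
ball px 341 151 r 23 X,Y,Ztop 62.0 -7.0 -40.0
ball px 207 432 r 19 X,Y,Ztop -2.0 31.0 48.0
[-0.4  1.4  9.7] [ 0.45 -0.16  0.07] 9.65
```

View pics/w11.png

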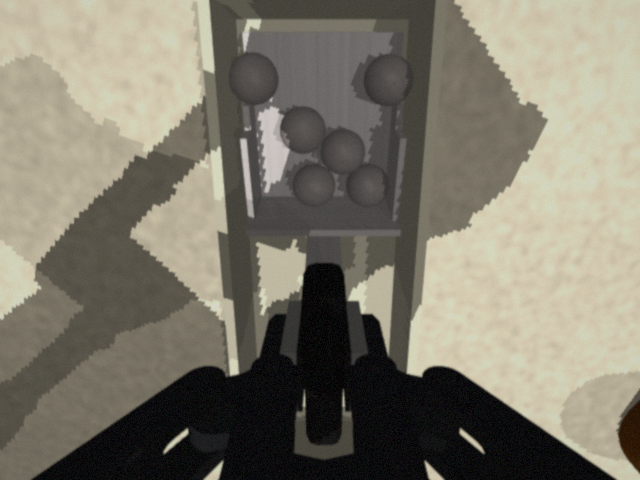

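Emit:
play_rows --commands '[{"claw":0,"xyz":[-0.7,2.1,0.5],"twist":0},{"claw":0,"xyz":[-1.6,4.7,0.5],"twist":0},{"claw":0,"xyz":[-1.6,4.7,0.5],"twist":0},{"claw":0,"xyz":[0,0,0.5],"twist":0},{"claw":0,"xyz":[0.7,-2.1,0.5],"twist":0}]'

```text
time_s: 10.15
eef_pos: [516.2, -252.4, 69.5]
eef_rot: [-3.093, -0.529, -0.004]
wrist_force: [-0.3, 5.9, 5.9]
width: 13.5
gripper_force: 30.1
```

Emit:
play_rows --commands '[{"claw":0,"xyz":[0.9,-2.6,0],"twist":0},{"claw":0,"xyz":[0.9,-2.6,0],"twist":0},{"claw":0,"xyz":[-0.7,2.1,0],"twist":0},{"claw":0,"xyz":[-0.7,2.1,0],"twist":0}]'

```text
time_s: 10.55
eef_pos: [516.3, -252.7, 69.4]
eef_rot: [3.094, 0.526, 0.007]
wrist_force: [0.4, -1.6, 6.2]
width: 13.4
gripper_force: 28.6
```

```bash
python3 balls.py w12
```

```text
tcp [ 516.3 -252.7   69.4] yaw 0.3371 F 28.638795912265778 [ 0.4 -1.6  6.2]
[(20, 115.6, -65.3), (35, 107.5, -49.4), (50, 102.0, -49.9), (65, 96.3, -50.9), (80, 90.6, -53.3), (95, 84.5, -53.3), (110, 78.2, -55.6), (125, 71.7, -56.7), (140, 64.9, -58.6), (155, 57.9, -59.4), (170, 53.2, -45.2), (185, 47.1, -42.3), (200, 40.2, -43.2), (215, 33.1, -43.6), (230, 30.3, -30.0), (245, 26.0, -23.3), (260, 23.5, -13.1)]
left 5172 [1.8000e-03 4.0125e+01] at 60: 40.2 -38.0 115.0
right 5146 [ 1.80000e-03 -3.88872e+01] at 60: -38.8 -36.0 115.0
end wall x None
scoop y [-37.5  38.9]
ball px 345 146 r 22 X,Y,Ztop 64.0 -9.0 -39.0
ball px 296 148 r 25 X,Y,Ztop 63.0 11.0 -39.0
ball px 365 184 r 20 X,Y,Ztop 47.0 -18.0 -43.0
ball px 276 184 r 18 X,Y,Ztop 48.0 21.0 -43.0
ball px 371 107 r 23 X,Y,Ztop 80.0 -19.0 -36.0
ball px 459 458 r 24 X,Y,Ztop -9.0 -36.0 50.0
[ 1.5 -1.6  8. ] [-0.18 -0.33 -0.11] 10.6
```

All six balls are now behind the low side walls and the scoop is ~11° nose-up. Tighten and lift.

Emit:
play_rows --commands '[{"claw":0,"xyz":[0,0,0],"twist":0},{"claw":0,"xyz":[0,0,0],"twist":0},{"claw":0,"xyz":[0,0,3],"twist":0},{"claw":0,"xyz":[0,0,8],"twist":0},{"claw":0,"xyz":[0,0,15],"twist":0}]' --squeeze 80

```text
time_s: 11.1
eef_pos: [513.4, -251.6, 80.7]
eef_rot: [-3.094, -0.527, 0.005]
wrist_force: [-0.4, -0.6, -3.7]
width: 12.3
gripper_force: 77.9
```

```bash
python3 balls.py w13
```

```text
tcp [ 513.4 -251.6   80.7] yaw 0.3372 F 77.9061484336853 [-0.4 -0.6 -3.7]
[(20, 117.0, -77.6), (35, 107.3, -51.0), (50, 101.9, -52.6), (65, 96.2, -53.7), (80, 90.2, -54.0), (95, 84.1, -55.3), (110, 77.8, -56.5), (125, 71.3, -58.1), (140, 64.5, -59.4), (155, 57.7, -59.0), (170, 52.7, -46.9), (185, 46.8, -42.8), (200, 39.5, -45.2), (215, 32.7, -44.2), (230, 29.9, -31.1), (245, 25.9, -23.2), (260, 23.6, -12.8)]
left 5064 [1.70000e-03 3.81086e+01] at 60: 38.2 -46.0 117.0
right 5172 [ 1.80000e-03 -4.07102e+01] at 60: -40.6 -47.0 117.0
end wall x None
scoop y [-39.5  36.9]
ball px 372 110 r 24 X,Y,Ztop 78.0 -19.0 -37.0
ball px 344 148 r 22 X,Y,Ztop 63.0 -8.0 -40.0
ball px 299 147 r 23 X,Y,Ztop 64.0 10.0 -40.0
ball px 367 185 r 22 X,Y,Ztop 47.0 -19.0 -44.0
ball px 277 185 r 19 X,Y,Ztop 47.0 21.0 -43.0
ball px 271 119 r 21 X,Y,Ztop 74.0 24.0 -57.0
ball px 186 458 r 23 X,Y,Ztop -8.0 37.0 50.0
[ 0.6 -0.1 -1.9] [-0.04  0.12 -0.04] 11.15
```

View pics/w13.png

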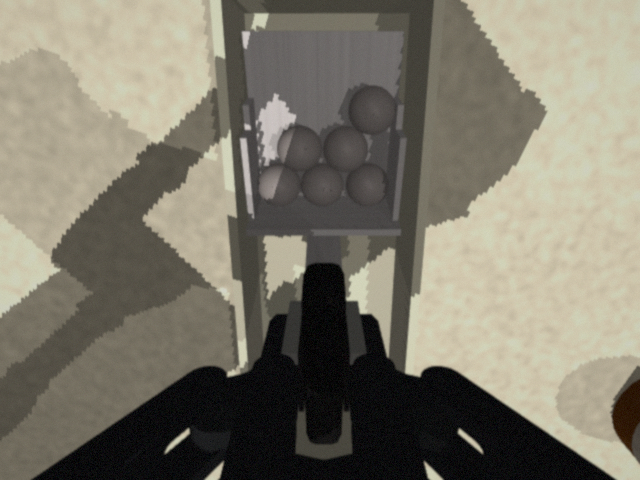

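Emit:
play_rows --commands '[{"claw":0,"xyz":[0,0,10],"twist":0},{"claw":0,"xyz":[0,0,22],"twist":0},{"claw":0,"xyz":[0,0,37],"twist":0},{"claw":0,"xyz":[0,0,52],"twist":0},{"claw":0,"xyz":[0,0,67],"twist":0}]'

```text
time_s: 11.65
eef_pos: [514.3, -252.7, 151.3]
eef_rot: [3.096, 0.526, 0.002]
wrist_force: [-0.2, 0.2, -2.7]
width: 12.9
gripper_force: 77.9
```

Emit:
play_rows --commands '[{"claw":0,"xyz":[-0.5,5,15],"twist":0},{"claw":0,"xyz":[-2,15,29],"twist":0},{"claw":0,"xyz":[-4,30,41],"twist":0},{"claw":0,"xyz":[-6.6,50,51],"twist":0},{"claw":0,"xyz":[-10,75,56],"twist":0}]'

```text
time_s: 12.15
eef_pos: [504.0, -176.2, 206.9]
eef_rot: [3.097, 0.526, 0.002]
wrist_force: [-0.1, 0.0, -3.1]
width: 13.0
gripper_force: 78.0
```

Emit:
play_rows --commands '[{"claw":0,"xyz":[-4,30,0],"twist":0},{"claw":0,"xyz":[-8,60,0],"twist":0},{"claw":0,"xyz":[-12,90,0],"twist":0},{"claw":0,"xyz":[-16,120,0],"twist":0},{"claw":0,"xyz":[-20,150,0],"twist":0}]'

```text
time_s: 12.65
eef_pos: [483.2, -25.2, 205.7]
eef_rot: [-3.096, -0.528, -0.0]
wrist_force: [0.2, 0.4, -3.1]
width: 12.7
gripper_force: 78.0
```

Emit:
play_rows --commands '[{"claw":0,"xyz":[-4,30,0],"twist":0},{"claw":0,"xyz":[-8,60,0],"twist":0},{"claw":0,"xyz":[-12,90,0],"twist":0},{"claw":0,"xyz":[-15.5,118,0],"twist":0},{"claw":0,"xyz":[-19,143,0],"twist":0}]'

```text
time_s: 13.15
eef_pos: [463.8, 117.8, 205.8]
eef_rot: [-3.096, -0.529, -0.0]
wrist_force: [1.0, 0.6, -3.3]
width: 12.8
gripper_force: 78.0
```

Emit:
play_rows --commands '[{"claw":0,"xyz":[-3,22,0],"twist":0},{"claw":0,"xyz":[-5,40,0],"twist":0},{"claw":0,"xyz":[-7,54,0],"twist":0},{"claw":0,"xyz":[-8.5,64,0],"twist":0},{"claw":0,"xyz":[-9,72,0],"twist":0}]'

```text
time_s: 13.65
eef_pos: [455.7, 188.3, 205.4]
eef_rot: [-3.097, -0.527, 0.0]
wrist_force: [0.0, -0.2, -3.3]
width: 12.8
gripper_force: 78.1
```

```bash
cat > jar.py <<'E'
from prof import *
im,X,Y,Z=prof(sys.argv[1]); st=ctrl.sense(); Zw=Z+st['eef_pos'][2]
m=np.isfinite(Z)&(Zw>99)&(Zw<109)&(X>20)&(X<170)&(abs(Y)<75)
if m.sum()>30:
    A=np.c_[2*X[m],2*Y[m],np.ones(m.sum())]; b=X[m]**2+Y[m]**2; k=np.linalg.lstsq(A,b,rcond=None)[0]; print('jar rim fit c',k[:2].round(1),'r',np.sqrt(k[2]+k[0]**2+k[1]**2).round(1),m.sum())
print(st['wrist_force'].round(2),st['ft_torque'].round(2),st['time_s'])
E
python3 jar.py w14
```

```text
tcp [455.7 188.3 205.4] yaw 0.3374 F 78.05111646652222 [ 0.  -0.2 -3.3]
[(20, 129.2, -152.5), (35, 107.4, -50.1), (50, 101.9, -51.0), (65, 96.2, -52.6), (80, 90.4, -53.7), (95, 84.3, -55.7), (110, 78.0, -56.5), (125, 71.4, -57.7), (140, 64.8, -58.0), (155, 57.4, -61.8), (170, 52.8, -47.0), (185, 47.2, -41.5), (200, 39.6, -45.0), (215, 32.7, -44.5), (230, 30.1, -30.6), (245, 26.0, -23.3), (260, 23.2, -13.8)]
jar rim fit c [82.8 -0.3] r 49.4 2664
[ 0.14  0.92 -3.55] [0.05 0.15 0.02] 13.7
```

View pics/w14.png

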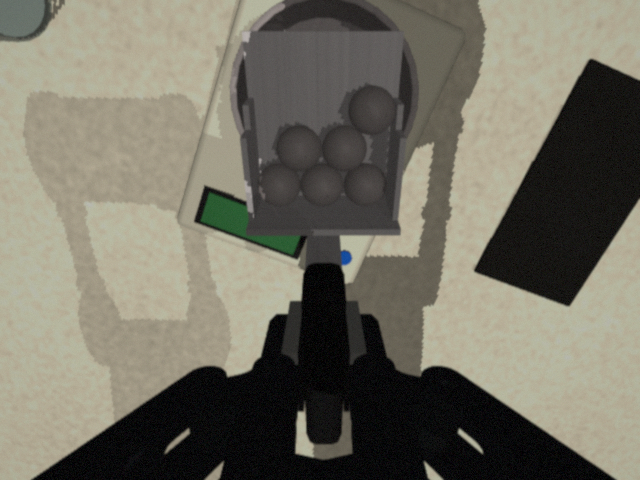

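Emit:
play_rows --commands '[{"claw":13.2,"xyz":[0,0,0],"twist":0},{"claw":13.2,"xyz":[0,0,0],"twist":0}]' --squeeze 20

```text
time_s: 13.9
eef_pos: [456.2, 186.9, 205.2]
eef_rot: [3.097, 0.525, -0.0]
wrist_force: [0.7, -0.6, -2.9]
width: 13.4
gripper_force: 39.4
```

Emit:
play_rows --commands '[{"claw":13.5,"xyz":[0,0,0],"twist":0},{"claw":13.5,"xyz":[0,0,0],"twist":0}]'

```text
time_s: 14.1
eef_pos: [456.3, 186.9, 205.3]
eef_rot: [3.097, 0.525, 0.0]
wrist_force: [0.4, -0.0, -3.1]
width: 13.7
gripper_force: 24.6
```

```bash
python3 jar.py w15
```

```text
tcp [456.3 186.9 205.3] yaw 0.3359 F 24.613653123378754 [ 0.4 -0.  -3.1]
[(20, 129.1, -152.1), (35, 107.2, -48.9), (50, 102.0, -52.2), (65, 96.3, -53.8), (80, 90.4, -54.7), (95, 84.3, -54.9), (110, 78.0, -55.5), (125, 71.5, -57.4), (140, 64.6, -59.2), (155, 57.4, -61.7), (170, 52.8, -47.2), (185, 46.8, -43.3), (200, 39.8, -44.4), (215, 33.0, -43.5), (230, 30.3, -30.1), (245, 25.8, -23.9), (260, 23.8, -12.4)]
jar rim fit c [82.6  1.3] r 49.4 2687
[-0.5  -0.3  -2.66] [-0.    0.17  0.02] 14.15
```

Emit:
play_rows --commands '[{"claw":13.6,"xyz":[0,0,0],"twist":0},{"claw":13.6,"xyz":[0,0,0],"twist":0}]'

```text
time_s: 14.35
eef_pos: [456.2, 187.3, 205.3]
eef_rot: [-3.097, -0.526, -0.0]
wrist_force: [0.4, -0.3, -3.7]
width: 13.5
gripper_force: 19.6
```

Emit:
play_rows --commands '[{"claw":13.7,"xyz":[0,0,0],"twist":0},{"claw":13.7,"xyz":[0,0,0],"twist":0}]'

```text
time_s: 14.55
eef_pos: [456.1, 187.5, 205.2]
eef_rot: [-3.097, -0.527, 0.0]
wrist_force: [-1.0, -0.6, -3.7]
width: 13.8
gripper_force: 14.6
```

```bash
python3 jar.py w16
```

```text
tcp [456.1 187.5 205.2] yaw 0.3368 F 14.574026316404343 [-1.  -0.6 -3.7]
[(20, 129.3, -153.0), (35, 107.5, -51.1), (50, 101.9, -51.6), (65, 96.2, -52.7), (80, 90.4, -54.7), (95, 84.3, -55.9), (110, 78.0, -56.3), (125, 71.4, -57.8), (140, 64.7, -58.9), (155, 57.5, -61.4), (170, 52.4, -49.3), (185, 46.8, -43.5), (200, 39.9, -43.9), (215, 32.4, -45.6), (230, 30.0, -30.7), (245, 25.7, -24.0), (260, 23.3, -13.5)]
jar rim fit c [82.6  0.7] r 49.4 2778
[-0.25 -0.17 -2.78] [-0.08  0.14 -0.05] 14.6
```

Emit:
play_rows --commands '[{"claw":13.75,"xyz":[0,0,0],"twist":0},{"claw":13.75,"xyz":[0,0,0],"twist":0}]'

```text
time_s: 14.8
eef_pos: [456.1, 187.5, 205.3]
eef_rot: [-3.097, -0.527, -0.0]
wrist_force: [-0.3, 0.4, -4.3]
width: 13.9
gripper_force: 11.7
```

Emit:
play_rows --commands '[{"claw":13.8,"xyz":[0,0,0],"twist":0},{"claw":13.8,"xyz":[0,0,0],"twist":0}]'

```text
time_s: 15.0
eef_pos: [456.1, 187.5, 205.3]
eef_rot: [3.097, 0.527, -0.0]
wrist_force: [-0.8, -0.4, -3.7]
width: 13.5
gripper_force: 9.0
```

```bash
python3 jar.py w17
```

```text
tcp [456.1 187.5 205.3] yaw 0.3368 F 8.978152424097061 [-0.8 -0.4 -3.7]
[(20, 129.2, -152.6), (35, 120.5, -151.1), (50, 111.8, -150.9), (65, 103.1, -152.5), (80, 94.1, -152.8), (95, 84.8, -151.5), (110, 75.3, -150.7), (125, 65.6, -151.9), (140, 55.7, -151.3), (155, 52.5, -99.4), (170, 44.4, -96.6), (185, 36.5, -93.2), (200, 28.5, -90.7), (215, 24.8, -72.4), (230, 19.0, -64.8), (245, 10.2, -66.5), (260, -2.9, -77.8)]
jar rim fit c [88.7  0.7] r 45.9 6065
[-0.01 -0.05 -2.83] [-0.02 -0.08 -0.01] 15.05
```

```bash
cat > chk.py <<'E'
import sys
from jar import *
# height above scoop floor plane in tool frame for |Y|<28, and inside-jar height map blobs
q=np.isfinite(Z)&(abs(Y)<28)&(X>22)&(X<58)&(Z>-125)&(Z<-50)
k=np.polyfit(X[q],Z[q],1)
for _ in range(4):
    e=Z[q]-np.polyval(k,X[q]); g=abs(e)<3; k=np.polyfit(X[q][g],Z[q][g],1)
e=Z[q]-np.polyval(k,X[q]); print('floor slope deg',np.degrees(np.arctan(k[0])).round(1),'pix>8 above floor',(e>8).sum(),'of',q.sum())
c=np.array([82.6,0.5]); r=np.hypot(X-c[0],Y-c[1]); Zw=Z+st['eef_pos'][2]
m=((r<47)&(Zw>62)&(Zw<80)).astype(np.uint8); n,l=cv2.connectedComponents(m)
print('in jar blobs',[(float(X[l==i].mean().round()),float(Y[l==i].mean().round()),float(Zw[l==i].max().round()),int((l==i).sum())) for i in range(1,n) if (l==i).sum()>40])
E
python3 chk.py w18
```

```text
tcp [456.1 187.5 205.3] yaw 0.3368 F 9.068878591060638 [-0.  -0.1 -2.8]
[(20, 129.0, -151.6), (35, 120.6, -152.0), (50, 112.0, -152.5), (65, 103.1, -152.3), (80, 94.0, -152.2), (95, 84.7, -152.0), (110, 75.3, -152.4), (125, 65.5, -153.2), (140, 55.6, -152.2), (155, 52.0, -102.7), (170, 44.0, -99.3), (185, 38.2, -84.9), (200, 28.2, -91.6), (215, 25.8, -68.9), (230, 17.5, -69.5), (245, 4.1, -83.3), (260, -3.6, -79.5)]
jar rim fit c [86.3  0.3] r 47.1 5971
[ 0.2  -0.39 -2.47] [-0.02  0.01 -0.02] 15.1
floor slope deg -30.9 pix>8 above floor 81 of 7159
in jar blobs []
```

View pics/w18.png

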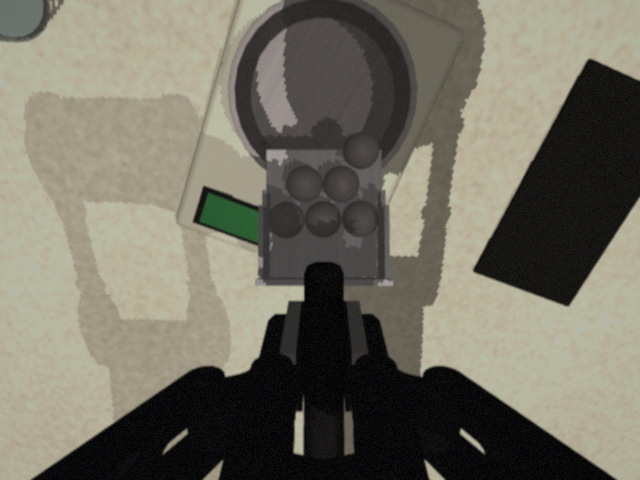

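The sag has just begun: all six balls are rolling toward the lip (row ~150), which is still over the jar mouth. Stop the swing and move the lip back to mid-mouth.

Emit:
play_rows --commands '[{"claw":13,"xyz":[18,6.3,8],"twist":0},{"claw":13,"xyz":[22,7.7,10],"twist":0}]' --squeeze 60

```text
time_s: 15.3
eef_pos: [479.2, 195.5, 216.2]
eef_rot: [-3.097, -0.526, -0.003]
wrist_force: [0.1, 0.4, -1.0]
width: 13.5
gripper_force: 26.0
```

```bash
sed -i 's/^c=np.array.*$/c=np.array([float(v) for v in sys.argv[2:4]]); r=np.hypot(X-c[0],Y-c[1]); Zw=Z+st["eef_pos"][2]/' chk.py; python3 chk.py w19 60 0
cat > hough.py <<'E'
import sys; sys.argv=[sys.argv[0]]+sys.argv[1:]
from h import *
z=np.load(f'pics/{sys.argv[1]}.npz'); im=z['im']; w=cloud(z['d'],z['K'],z['T'])
c=cv2.HoughCircles(cv2.medianBlur(cv2.cvtColor(im,cv2.COLOR_BGR2GRAY),3),cv2.HOUGH_GRADIENT,1,18,param1=50,param2=12,minRadius=10,maxRadius=24)
for a in ([] if c is None else c[0]):
    u,v=int(a[0]),int(a[1])
    if v<300: print(u,v,int(a[2]),np.nanmedian(w[max(v-3,0):v+4,u-3:u+4].reshape(-1,3),0).round(0))
E
python3 hough.py w19
```

```text
tcp [479.2 195.5 216.2] yaw 0.3368 F 25.951075851917267 [ 0.1  0.4 -1. ]
[(20, 133.5, -177.2), (35, 124.3, -177.4), (50, 108.3, -113.0), (65, 101.7, -127.5), (80, 93.3, -125.2), (95, 85.1, -162.6), (110, 75.2, -164.0), (125, 65.2, -163.6), (140, 54.8, -163.5), (155, 52.2, -103.0), (170, 44.1, -99.3), (185, 36.0, -96.3), (200, 28.2, -92.4), (215, 19.9, -90.5), (230, 12.1, -86.6), (245, 4.6, -82.1), (260, -3.5, -79.7)]
jar rim fit c [59.   0.8] r 49.4 3152
[ 0.24 -0.54 -0.86] [-0.07  0.05  0.01] 15.35
floor slope deg -23.1 pix>8 above floor 0 of 5819
in jar blobs [(93.0, -10.0, 80.0, 1144), (70.0, -24.0, 80.0, 709)]
287 87 16 [556. 246.  88.]
321 72 20 [571. 229.  90.]
240 247 21 [428. 249.  42.]
222 239 20 [430. 264.  42.]
204 236 19 [427. 279.  41.]
265 102 23 [542. 260.  53.]
349 82 22 [572. 211.  84.]
254 76 19 [556. 274.  39.]
253 55 18 [568. 279.  39.]
40 53 23 [520. 423.  34.]
206 105 23 [521. 312.  -1.]
373 173 18 [529. 182. 117.]
326 278 17 [503. 203. 223.]
357 118 17 [553. 198.  73.]
366 296 11 [402. 125.  -0.]
182 183 21 [451. 316.  -1.]
```

Scoop is empty, balls are in the jar and the jar rim hasn't moved. Lift away and go back to the mat.

Emit:
play_rows --commands '[{"claw":13,"xyz":[0,0,10],"twist":0},{"claw":13,"xyz":[0,0,30],"twist":0},{"claw":13,"xyz":[2,-12,35],"twist":-0.03},{"claw":13,"xyz":[7,-35,35],"twist":-0.1},{"claw":13,"xyz":[13,-65,35],"twist":-0.18}]'

```text
time_s: 15.85
eef_pos: [491.0, 129.4, 250.9]
eef_rot: [-3.132, -0.242, -0.002]
wrist_force: [0.6, 0.5, -1.3]
width: 13.5
gripper_force: 26.0
```

Emit:
play_rows --commands '[{"claw":13,"xyz":[7,-35,0],"twist":-0.09},{"claw":13,"xyz":[14,-70,-10],"twist":-0.177},{"claw":13,"xyz":[21,-105,-35],"twist":-0.177},{"claw":13,"xyz":[27,-133,-65],"twist":-0.177},{"claw":13,"xyz":[29,-143,-90],"twist":-0.177}]'

```text
time_s: 16.35
eef_pos: [519.7, -16.3, 158.9]
eef_rot: [3.14, -0.039, -0.0]
wrist_force: [0.1, -0.1, -0.8]
width: 13.8
gripper_force: 26.0
```

Run:
```python
import sys; sys.argv=['x','w20']
from prof import *
im,X,Y,Z=prof('w20'); p=ctrl.sense()['eef_pos']; d=np.load('pics/w20.npz'); w=cloud(d['d'],d['K'],d['T'])
m=(im.max(-1)<40)&(w[...,2]>-3)&(w[...,2]<10)&(w[...,0]>430)&(w[...,0]<660); print('mat dark ranges',np.percentile(w[m],[1,99],0).round(0))
for v in range(140,160,2): print(v,float(X[v,322].round(1)),float(Z[v,322].round(1)),end=';')
```

```text
tcp [519.7 -16.3 158.9] yaw -0.0248 F 26.015722453594208 [ 0.1 -0.1 -0.8]
[(20, 130.5, -160.8), (35, 121.5, -158.6), (50, 112.7, -159.2), (65, 103.4, -156.2), (80, 94.2, -156.2), (95, 84.8, -156.1), (110, 75.2, -154.1), (125, 65.4, -154.6), (140, 55.2, -156.6), (155, 51.8, -104.3), (170, 44.0, -99.3), (185, 35.8, -97.0), (200, 27.7, -93.7), (215, 20.0, -89.4), (230, 11.8, -87.3), (245, 4.0, -83.7), (260, -3.7, -79.9)]
mat dark ranges [[442. -63.   2.]
 [626.  36.   5.]]
140 55.2 -156.6;142 54.0 -154.9;144 52.7 -154.8;146 51.1 -156.3;148 49.8 -155.6;150 48.5 -155.4;152 53.6 -104.0;154 52.5 -103.2;156 51.3 -103.9;158 50.4 -102.4;
```

Emit:
play_rows --commands '[{"claw":13,"xyz":[0,0,-15],"twist":0},{"claw":13,"xyz":[0,0,-32],"twist":0},{"claw":13,"xyz":[0,0,-44],"twist":0},{"claw":13,"xyz":[0,0,-50],"twist":0},{"claw":13,"xyz":[-2,0,-53],"twist":0}]'

```text
time_s: 16.9
eef_pos: [518.7, -12.3, 108.4]
eef_rot: [-3.141, 0.031, -0.004]
wrist_force: [-1.1, 1.0, 6.5]
width: 13.6
gripper_force: 27.2
```

Emit:
play_rows --commands '[{"claw":13,"xyz":[-6,0,-4],"twist":0},{"claw":13,"xyz":[-12,0,-8],"twist":0},{"claw":13,"xyz":[-19,0,-13],"twist":0},{"claw":13,"xyz":[-26,0.5,-18],"twist":0},{"claw":13,"xyz":[-32,1,-24],"twist":0}]'

```text
time_s: 17.4
eef_pos: [486.1, -11.6, 84.6]
eef_rot: [3.141, -0.031, 0.003]
wrist_force: [-2.6, 0.6, 6.0]
width: 13.4
gripper_force: 27.1
```

```bash
python3 prof.py w21
```

```text
tcp [486.1 -11.6  84.6] yaw -0.0199 F 27.131307721138 [-2.6  0.6  6. ]
[(20, 118.1, -81.7), (35, 111.7, -81.6), (50, 105.2, -82.0), (65, 98.5, -81.5), (80, 91.6, -81.0), (95, 84.6, -79.1), (110, 77.5, -79.5), (125, 70.3, -79.8), (140, 63.0, -78.6), (155, 55.5, -77.6), (170, 48.1, -75.9), (185, 40.3, -75.7), (200, 32.3, -75.9), (215, 24.2, -75.3), (230, 16.6, -73.0), (245, 16.7, -49.2), (260, 28.9, 0.1)]
```

Emit:
play_rows --commands '[{"claw":13,"xyz":[-4,0,-3.5],"twist":0},{"claw":13,"xyz":[-8,0,-7],"twist":0},{"claw":14.2,"xyz":[-8,0,-6.5],"twist":0},{"claw":20,"xyz":[-8,0,-6.5],"twist":0},{"claw":40,"xyz":[-8,0,-6.5],"twist":0}]'

```text
time_s: 17.95
eef_pos: [477.8, -12.0, 76.2]
eef_rot: [3.141, -0.032, -0.002]
wrist_force: [-0.3, 0.5, 0.1]
width: 33.6
gripper_force: 0.0
```

Emit:
play_rows --commands '[{"claw":50,"xyz":[0,0,0],"twist":0},{"claw":60,"xyz":[0,0,10],"twist":0},{"claw":60,"xyz":[0,0,40],"twist":0},{"claw":60,"xyz":[0,0,80],"twist":0},{"claw":60,"xyz":[0,0,110],"twist":0}]'

```text
time_s: 18.45
eef_pos: [478.4, -11.9, 189.8]
eef_rot: [3.141, -0.032, 0.003]
wrist_force: [0.5, 0.3, -0.9]
width: 60.1
gripper_force: 0.0
```

Emit:
play_rows --commands '[{"claw":60,"xyz":[-45,0,30],"twist":0},{"claw":60,"xyz":[-85,0,50],"twist":0},{"claw":60,"xyz":[-110,0,60],"twist":0},{"claw":60,"xyz":[-110,0,60],"twist":0}]'

```text
time_s: 18.85
eef_pos: [367.0, -11.9, 250.8]
eef_rot: [3.14, -0.032, 0.011]
wrist_force: [0.2, 0.6, 0.3]
width: 59.9
gripper_force: 0.0
```

Run:
```python
from h import *
for n in('top','scene','wrist'):
    im,d,K,T=shot(n,n+'F'); w=cloud(d,K,T); x,y,z=w[...,0],w[...,1],w[...,2]
    def box(x0,x1,y0,y1,z0,z1): return w[(x>x0)&(x<x1)&(y>y0)&(y<y1)&(z>z0)&(z<z1)]
    def rect(P): return [np.round(v,1) for v in cv2.minAreaRect(P[:,:2].astype(np.float32))] if len(P)>5 else None
    h=box(380,680,-110,60,85,110); print(n,'handle',rect(h),np.median(h[:,2]) if len(h) else '')
    b=box(380,680,-80,50,14,45); print(' bowl',rect(b)); f=box(520,560,-30,5,-5,20); print(' floor z',np.percentile(f[:,2],[5,50,95]).round(1) if len(f) else '')
    j=box(350,620,100,340,95,112)
    if len(j)>30: c,r=cv2.minEnclosingCircle(j[:,:2].astype(np.float32)); print(' jar',np.round(c,1),round(r,1))
    r=np.hypot(x-535.5,y-216); m=((r<46)&(z>66)&(z<95)); print(' in-jar tall px',m.sum(),'of',(r<46).sum())
    t=box(280,660,-380,-120,44,58); print(' tub',rect(t))
    for q in ((400,650,380,560,60,95),(400,650,-620,-420,100,140),(650,850,-60,150,38,52)): print(' by',rect(box(*q)))
    v,u=np.where(((r<46)&(z>50)&(z<100))); 
    if n=='top' and len(v): cr=im[v.min()-6:v.max()+6,u.min()-6:u.max()+6]; cv2.imwrite('pics/jarcrop.png',cv2.resize(cr,None,fx=10,fy=10,interpolation=cv2.INTER_CUBIC))
    c,s=np.cos(.337),np.sin(.337); X=(x-524.5)*c+(y+249)*s; Y=-(x-524.5)*s+(y+249)*c
    print(' tub interior px >14mm',((abs(X)<100)&(abs(Y)<30)&(z>14)&(z<40)).sum())
    print(' stray bench px', ((z>12)&(z<26)&(x>330)&(x<800)&(abs(y)<600)).sum())
print(ctrl.sense()['time_s'],ctrl.sense()['eef_pos'])
```

```text
top handle [array([473.4, -13.6]), array([12.5, 72.9]), np.float64(89.9)] 94.62244447856051
 bowl [array([502.3, -14. ]), array([99.2, 67.1]), np.float64(3.0)]
 floor z [-0.4  5.2  9.9]
 jar [537.7 215.1] 52.1
 in-jar tall px 265 of 1058
 tub [array([ 525.6, -249.9]), array([228.4,  85.9]), np.float64(19.5)]
 by [array([525.7, 453.6]), array([68.6, 71.5]), np.float64(0.6)]
 by [array([ 487.4, -491.6]), array([59.5, 59.3]), np.float64(46.5)]
 by [array([752.5,  44.8]), array([50.9, 89.8]), np.float64(15.4)]
 tub interior px >14mm 0
 stray bench px 394
scene handle [array([472.1, -10.9]), array([14.9, 74.3]), np.float64(89.0)] 95.6642775738253
 bowl [array([518.1, -11.2]), array([57.7, 67.8]), np.float64(0.4)]
 floor z [ 3.1  6.6 11.2]
 jar [537.6 216.9] 54.0
 in-jar tall px 57 of 270
 tub [array([ 523. , -247.5]), array([229.8,  87.4]), np.float64(19.3)]
 by [array([523.7, 456.1]), array([68.8, 74.9]), np.float64(52.5)]
 by [array([ 486.6, -491.4]), array([59.7, 60.9]), np.float64(46.6)]
 by [array([750.8,  45.7]), array([49.8, 94.3]), np.float64(15.6)]
 tub interior px >14mm 1
 stray bench px 671
wrist handle [array([470.5, -11.8]), array([13.7, 74.4]), np.float64(89.2)] 94.92986451268467
 bowl [array([510.7, -12.6]), array([66.1, 27.9]), np.float64(89.1)]
 floor z [3.6 4.9 6.3]
 jar [500.2 180. ] 17.2
 in-jar tall px 0 of 160
 tub [array([ 461.9, -237.9]), array([121.5,  24.6]), np.float64(19.7)]
 by None
 by None
 by None
 tub interior px >14mm 0
 stray bench px 3081
19.0 [368.43911173 -11.87041011 246.82881993]
```

```bash
python3 -c "
from bench import ctrl
print(ctrl.hand_in())"
```

```text
the job is handed in; nothing more can be done
None
```

I've handed in the job at about 19 s: all six balls look to be in the jar (estimated from the height maps), the tub is empty, the jar and bystanders measure where they started, and the scoop lies flat and right way up on the mat.

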